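# Reset a tripped breaker under the snap cover of the layout's power-feed box

### The job

One track section of the train layout is dead: its breaker has tripped. Squeeze the two spring tabs of the grey snap cover on the sloping power-feed box and lift the cover off by them, lay it down on the table beside the box, open side down and without dropping it, then push the one tripped breaker toggle up the slope until it is fully on like its two neighbours. Leave the other two breakers on and do not disturb the things lying around.

Things in the scene. Friction and masses are not known exactly. Their poses are not given: they have to be found in the camera images.
- feed_box: grey sloping power-feed box, fixed: 129 mm deep (x), 146 wide (y), 77 high at the back, 28 at the front. Origin: centre of its underside, on the table. Its deck slopes 25 deg, low side at -x (roughly towards the robot); out of the deck is (-0.423, 0, 0.906), up the slope (0.906, 0, 0.423) in the box frame. Brass screw terminals on the flat back edge, up to 88 mm high
- seat (a point): centre of the sloping deck, 52 mm above the table: the cover's origin lies here while latched. Around it stands a black rim, 76 mm (up the slope) x 109 mm, 15 mm high from the deck; the cover sits inside it, its hooks under an inward lip 10 to 15 mm above the deck along the upper and the lower side
- cover: loose grey snap cover, 56 mm (own x, up the slope) x 96 (y) x 47 high (z), walls 3 mm, about 0.17 kg. Origin: centre of its open underside; z out of its closed top; x up the slope while latched. In the middle of its two 96 mm sides sit the black ridged tabs; over both unpressed tabs it is 67 mm, pressed 56 mm. It comes off straight along its z after 15 mm
- upper_tab (a joint): spring travel of the upper (+x side of the cover) tab in m: 0 = sprung out (hook catches under the rim's lip), 0.0055 = pressed in flush with the cover's side (end stop). About 2 N to start, 9 N fully in; the hook is clear of the lip from about 0.004 on
- lower_tab (a joint): spring travel of the lower (-x side of the cover) tab in m: 0 = sprung out (hook catches under the rim's lip), 0.0055 = pressed in flush with the cover's side (end stop). About 2 N to start, 9 N fully in; the hook is clear of the lip from about 0.004 on
- upper_tab_pad (a point): middle of the outer face of the upper tab's thumb pad: on the cover's +x side, 33.5 mm from its middle, 30 mm above its underside. The pad is 20 mm wide (y) and 21 mm high (20 to 41 mm above the underside, so it starts 5 mm above the rim)
- lower_tab_pad (a point): middle of the outer face of the lower tab's thumb pad: same as the upper, on the cover's -x side
- toggle_a (a joint): hinge of toggle a in rad: 0 leans 26 deg down the slope (off), 0.9 leans 26 deg up the slope (fully on, end stop). Friction only (about 1.3 N at the tip): it stays where it is left. This is the tripped one: it starts at 0 to 0.25
- toggle_b (a joint): hinge of toggle b in rad: 0 leans 26 deg down the slope (off), 0.9 leans 26 deg up the slope (fully on, end stop). Friction only (about 1.3 N at the tip): it stays where it is left. Starts on, at 0.86 to 0.9
- toggle_c (a joint): hinge of toggle c in rad: 0 leans 26 deg down the slope (off), 0.9 leans 26 deg up the slope (fully on, end stop). Friction only (about 1.3 N at the tip): it stays where it is left. Starts on, at 0.86 to 0.9
- toggle_a_tip (a point): tip of the tripped breaker toggle, 24 mm from its hinge (the hinge runs across the slope, 10 mm above the deck). Before it is reset it leans down the slope. The three toggles stand in a row across the slope, 27 mm apart, in an order that changes; each sticks out of a white breaker 34 mm (along the slope) x 24 mm, whose raised middle ends 14 mm above the deck
- toggle_b_tip (a point): tip of the second breaker toggle, 24 mm from its hinge (the hinge runs across the slope, 10 mm above the deck). It leans up the slope: on. The three toggles stand in a row across the slope, 27 mm apart, in an order that changes; each sticks out of a white breaker 34 mm (along the slope) x 24 mm, whose raised middle ends 14 mm above the deck
- toggle_c_tip (a point): tip of the third breaker toggle, 24 mm from its hinge (the hinge runs across the slope, 10 mm above the deck). It leans up the slope: on. The three toggles stand in a row across the slope, 27 mm apart, in an order that changes; each sticks out of a white breaker 34 mm (along the slope) x 24 mm, whose raised middle ends 14 mm above the deck
- small_driver: bystander: small screwdriver with a red handle, 120 mm long (own y) and 17 thick, lying on the far left. Origin: middle of its underside
- oil_bottle: bystander: white needle oiler, 32 mm across, 90 high, standing behind the box on the right. Origin: centre of its foot
- pin_tin: bystander: round tin, 52 mm across, 23 high, behind the box on the right. Origin: centre of its underside
- bridge_end (a point): obstacle, fixed: near top end of the grey truss bridge to the right of the box. Its top is 290 mm above the table; from here the bridge, about 110 mm wide, runs far right at about 45 deg (+x, -y). It lies between the robot's start and the box: pass in front of it or above it. A raised track with rail cars, up to 220 mm high, also curves in front of the box, about 0.4 m from the robot

How it is judged:
On the way, in this order (a step that is already met when the one before it is completed fails the run):
1. the cover, held by both pressed tabs, is lifted at least 30 mm off its seat (distance between cover and seat above 0.03 m and value of joint each of upper_tab, lower_tab above 0.003 m), for 0.1 s.
2. the cover lies flat on the table beside the box, open side down, and is let go (height (world z) of cover between -0.004 and 0.005 m and angle between cover's own z axis and vertical below 0.08 rad and horizontal distance between cover and feed_box above 0.09 m and contact force between cover and feed_box below 0.1 N and linear speed of cover below 0.02 m/s and contact force between the fingers and cover below 0.1 N), for 0.2 s.
3. the tripped toggle is fully on (value of joint toggle_a above 0.8 rad), for 0.1 s.
At the end, for the whole second after the job is handed in: All three toggles on (above 0.8 of 0.9 rad); the cover at rest, let go, flat on the table (within 5 mm and 0.08 rad), open side down, its middle over 90 mm from the box's middle and not touching the box (all of step 2 and value of joint each of toggle_a, toggle_b, toggle_c above 0.8 rad).
It fails at once if a breaker that was on is switched off (value of joint any of toggle_b, toggle_c below 0.6 rad).
It fails at once if the cover is dropped (falls freely more than about 2 cm) (linear speed of cover above 0.65 m/s and contact force between the fingers and cover below 0.01 N).
It fails at once if a bystander is moved more than 15 mm (distance of any of small_driver, oil_bottle, pin_tin from where it was at the start of the episode above 0.015 m).
It also fails if it takes over 48 s, if anything falls off the work surface, if the arm or the gripper's body presses on something with over 40 N, if the wrist force passes 120 N, or if a joint passes its speed limit or range.

### The arm

A 6-joint arm with a two-finger parallel gripper is mounted at the origin on a cart in front of the work surface, level with it; the furniture and walls round the work are solid. World frame = base frame: x ahead of the robot, y to its left, z up, the work surface at z = 0. Lengths are in m, angles in rad, forces in N, time in s.
With the tool pointing down it reaches from about 0.325 to 0.75 m from the base axis. Payload 7.6 kg.
Tool frame: the origin (TCP) lies at the very end of the fingers, on their centre line; the grasp point (between the pads) lies 19 mm behind it (manip.grip_depth is the distance from the TCP to the grasp point, in m); z points along the fingers, y is the line along which they close (so a half turn about z gives the same grasp; the last joint's range is limited). The gripper opens to 85 mm and grips with 20 to 120 N. Pads are 22 mm wide; open, the fingers measure 114 mm over their backs; the gripper's body (76 mm by 85 mm) begins 54 mm behind the grasp point. The pads swing forward as they close: fully open they stand 13 mm farther back than shut.
Start: joints at [1.228, 0.052, 1.401, -0, 1.689, -0.07], TCP at [0.141, 0.506, 0.211] pointing down, gripper open.
Joint ranges: [-2.9, 2.9], [-0.91, 2.17], [0.12, 2.37], [-1.06, 4.2], [0.26, 2.73], [-2.93, 2.93]. Speed limits (rad/s): [2.57, 2.57, 3.01, 3.14, 3.14, 3.14].

### API

Orientations are given as a 3x3 rotation matrix whose columns are the frame's x, y, z axes.
In Python, from plant import manip gives the robot as it stands.
- The arm moves only by the shell command python3 nudge.py 'ROWS'. ROWS is a JSON list of rows, 1 to 10 of them, each of 7 numbers: dx, dy, dz in m, then a rotation vector rx, ry, rz in rad, then the finger opening in m; each row shifts and turns the commanded pose from where the row before left it, along the tool's axes as they then stand; what a row does not reach is not made up. A row lasts 1/12 s, in which the tool goes at most 0.0417 m and 0.125 rad, less where a joint would pass 70% of its speed; a pose out of reach is approached as far as the arm can. The fingers move at their own pace and stop on an object; the grip force is fixed at half the most. Time passes only in rows, so rows that do not move let the fingers close. It prints the time, the measured TCP pose, the force, the opening and the grip force at its end.
- manip.observe(): the state, without advancing time (a new reading comes with each control period).
- manip.grab_frame(name): name is "scene" or "top" or "wrist"; returns the picture (420x560x3 uint8, red, green, blue); there is no depth.
- manip.calibration(name): a dict with "intrinsics" (3x3 intrinsics, pixels), "position" and "rotation" of the camera in the world; the wrist camera has in their place "tool_from_camera" (4x4, takes a point from camera to tool coordinates, whose origin is the TCP and whose axes are the flange's). Camera axes: x right, y up, looking along -z (the intrinsics and any distortion apply to the point x, -y, -z); pixel columns grow to the right and rows downward; lengths in m; the calibration is good to about 2 mm. The wrist camera is an equidistant fisheye: a pixel r from the principal point sees the ray r / f radians off the axis. A picture is of the moment at which its call begins: read the wrist's pose just before it. calibration takes no time and is no camera call.
- manip.close_job(): hands the job in; it is judged then, once.
The state is a dict: "t": time; "joint_pos": joint angles; "qd": joint speeds; "tau": joint torques, N m; "tcp_pos": TCP position; "tool_rot": TCP orientation; "force": force on the tool from outside, world axes, zero at the start; "moment": the same for the moment, N m; "width": finger opening in m; "gripper_force": force on a finger pad.
Only numpy, scipy, OpenCV 4.12 (cv2) and the standard library are available. Lean on these libraries where they do the work, as an engineer would, in place of code of your own. Each camera call takes 0.05 s, during which the arm holds its last target. There are 200 camera calls.

## Working session

There is one attempt and no reset: what is moved stays moved. The work goes in short steps, Python scripts to look and compute and a shell command to move; the robot and the scene stay as the last step left them, time stands still between calls to the robot, and variables do not carry over. Pictures are saved under pics/ and viewed, at most 10 in all, crops included, and the job is handed in when it is done.

```bash
ls; mkdir -p pics
python3 - <<'E'
from plant import manip
import cv2,numpy as np
o=manip.observe();print(o['t'],o['tcp_pos'],o['tool_rot'],o['width'],manip.grip_depth)
for n in ("scene","top","wrist"):
    c=manip.calibration(n);print(n,{k:np.round(v,4).tolist() if not isinstance(v,str) else v for k,v in c.items()})
    im=manip.grab_frame(n);cv2.imwrite(f"pics/{n}0.png",im[...,::-1])
E
```

```text
nudge.py
pics
plant.py
0.0 [0.14130484 0.50526737 0.21043929] [[-9.63012500e-01  2.69456145e-01 -5.57942421e-04]
 [ 2.69456696e-01  9.63011261e-01 -1.54928794e-03]
 [ 1.19839679e-04 -1.64232498e-03 -9.99998644e-01]] 0.08557238265932421 0.0187
scene {'intrinsics': [[472.4634, 0.0, 274.0682], [0.0, 472.4634, 208.0259], [0.0, 0.0, 1.0]], 'position': [-0.0789, -0.1959, 0.8797], 'rotation': [[0.4669, 0.5807, -0.6669], [-0.884, 0.2879, -0.3683], [-0.0219, 0.7615, 0.6478]]}
top {'intrinsics': [[383.9413, 0.0, 275.0014], [0.0, 383.9413, 213.8324], [0.0, 0.0, 1.0]], 'position': [0.55, 0.211, 1.3434], 'rotation': [[0.0035, 0.9958, -0.0916], [-1.0, 0.0038, 0.0027], [0.003, 0.0916, 0.9958]]}
wrist {'intrinsics': [[325.1923, 0.0, 280.0054], [0.0, 325.1923, 208.8481], [0.0, 0.0, 1.0]], 'tool_from_camera': [[0.0009, 0.9457, 0.3251, 0.0828], [1.0, -0.0006, -0.0008, -0.0001], [-0.0005, 0.3251, -0.9457, -0.1627], [0.0, 0.0, 0.0, 1.0]]}
```

View pics/scene0.png

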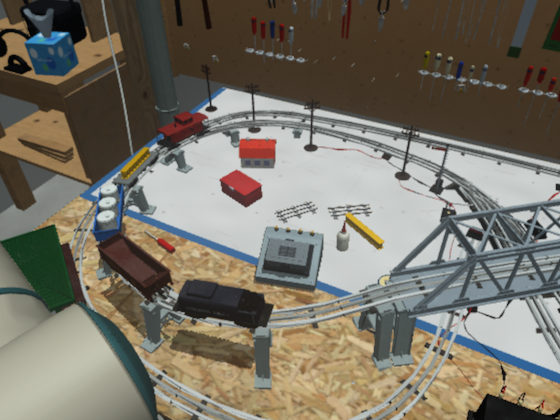

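View pics/top0.png

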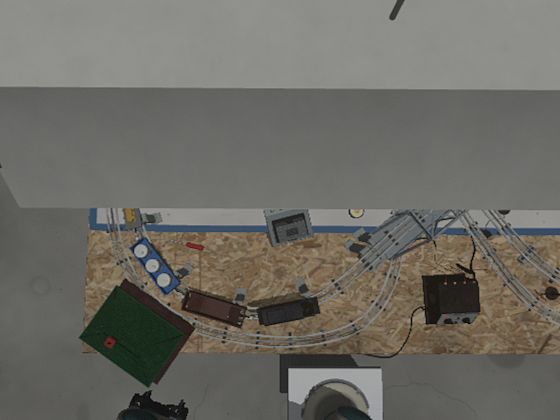

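The scene view shows the box around pixel (290,255) with the cover on it. The oiler is at (343,238), the driver at (160,242) and the bridge on the right. The top view shows the box at (290,227), with its rear hidden by a shelf. Next I'll enlarge both views.

Run:
```python
import cv2,numpy as np
s=cv2.imread("pics/scene0.png")[215:300,240:370];t=cv2.imread("pics/top0.png")[195:260,240:340]
s=cv2.resize(s,None,fx=5,fy=5,interpolation=cv2.INTER_CUBIC)[:, :]
s=cv2.resize(s,(650,425));cv2.imwrite("pics/sc_crop.png",s)
w=cv2.imread("pics/wrist0.png")
t=cv2.resize(t,(700,455),interpolation=cv2.INTER_CUBIC);cv2.imwrite("pics/top_crop.png",t)
```

```text
(no output)
```

View pics/sc_crop.png

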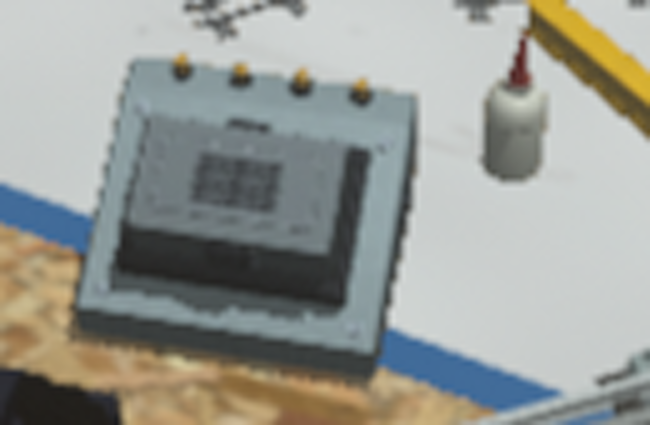

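View pics/top_crop.png

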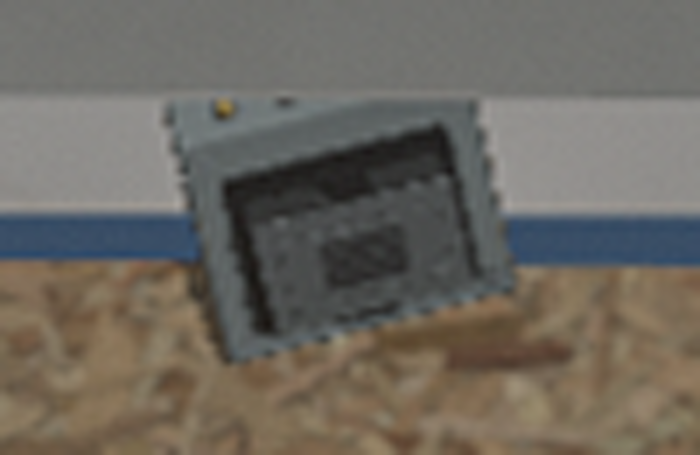

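Both crops agree. The cover is latched, with its lower side towards the robot, and the box is yawed by roughly 10 to 15 deg. I'll triangulate the cover's top corners and the box's front corners for a coarse pose.

```bash
cat > h.py <<'E'
from plant import manip
import cv2,numpy as np
def ray(name,px,obs=None):
    c=manip.calibration(name);K=np.array(c['intrinsics']);px=np.array(px,float)
    a=(px[0]-K[0,2])/K[0,0];b=(px[1]-K[1,2])/K[1,1]
    if name!='wrist':
        R=np.array(c['rotation']);p=np.array(c['position']);d=np.array([a,-b,-1])
    else:
        T=np.array(c['tool_from_camera']);r=np.hypot(a,b);k=np.sin(r)/max(r,1e-9)
        d=np.array([a*k,-b*k,-np.cos(r)]);Rt=np.array(obs['tool_rot'])
        R=Rt@T[:3,:3];p=Rt@T[:3,3]+np.array(obs['tcp_pos'])
    d=R@d;return p,d/np.linalg.norm(d)
def tri(rays):
    A=np.zeros((3,3));b=np.zeros(3)
    for p,d in rays:
        M=np.eye(3)-np.outer(d,d);A+=M;b+=M@p
    x=np.linalg.solve(A,b);return x,[np.linalg.norm((np.eye(3)-np.outer(d,d))@(x-p)) for p,d in rays]
def onz(r,z): p,d=r;return p+d*(z-p[2])/d[2]
E
python3 - <<'E'
from h import *
np.set_printoptions(precision=4,suppress=True)
P={'cTL':((148,120),(250,215)),'cTR':((345,150),(450,180)),'cBR':((332,255),(478,278)),'cBL':((128,225),(270,335)),'fL':((80,308),(232,360)),'fR':((378,358),(515,290))}
for k,(s,t) in P.items():
    x,e=tri([ray('scene',(s[0]/5+240,s[1]/5+215)),ray('top',(t[0]/7+240,t[1]/7+195))]);print(k,x,np.round(e,4))
for n,px in (('oil foot',(342.5,250)),('drvL',(147,233)),('drvR',(173,249))): print(n,onz(ray('scene',px),0.0))
for n,px in (('loco',(290,310)),('car',(215,308)),('bridge',(365,240)),('pier',(302,287)),('pier2',(240,296)),('drv',(195,246))): print(n,onz(ray('top',px),.2),onz(ray('top',px),0))
E
```

```text
cTL [0.6255 0.2062 0.0937] [0.0013 0.0013]
cTR [0.6424 0.1124 0.1001] [0. 0.]
cBR [0.5977 0.0978 0.079 ] [0. 0.]
cBL [0.5721 0.1931 0.0774] [0.0027 0.0027]
fL [0.5598 0.2126 0.0224] [0.0009 0.0009]
fR [0.5948 0.0732 0.023 ] [0.0016 0.0016]
oil foot [0.7571 0.0668 0.    ]
drvL [0.5796 0.566  0.    ]
drvR [0.562  0.4645 0.    ]
loco [0.3731 0.163  0.2   ] [0.3421 0.1546 0.    ]
car [0.3781 0.3823 0.2   ] [0.3481 0.4123 0.    ]
bridge [ 0.5781 -0.0601  0.2   ] [ 0.583  -0.1075  0.    ]
pier [0.4395 0.1278 0.2   ] [0.4202 0.1132 0.    ]
pier2 [0.4129 0.3097 0.2   ] [0.3889 0.3269 0.    ]
drv [0.5585 0.4448 0.2   ] [0.56   0.4857 0.    ]
```

```bash
python3 nudge.py '[[0,0,-0.035,0,0,0,0.085],[0,0,-0.035,0,0,0,0.085],[0,0,-0.03,0,0,0,0.085],[-0.04,0,0,0,0,0.076,0.085],[-0.04,0,0,0,0,0.076,0.085],[-0.04,0,0,0,0,0.076,0.085],[-0.04,0,0,0,0,0.076,0.085],[-0.04,0,0,0,0,0.076,0.085],[-0.04,0,0,0,0,0.076,0.085],[-0.04,0,0,0,0,0.076,0.085]]' && python3 nudge.py '[[-0.04,0,0,0,0,0.076,0.085],[-0.04,0,0,0,0,0.076,0.085],[-0.04,0,0,0,0,0.076,0.085],[-0.04,0,0,0,0,0.076,0.085],[-0.04,0,0,0,0,0.076,0.085],[-0.04,0,0,0,0,0.076,0.085],[-0.04,0,0,0,0,0.076,0.085],[0,0,0,0,0,0,0.085]]'
python3 - <<'E'
from h import *
o=manip.observe();print(o['t'],o['tcp_pos'],np.round(o['tool_rot'],3),np.round(o['joint_pos'],3))
im=manip.grab_frame('wrist');cv2.imwrite('pics/w1.png',im[...,::-1])
import pickle;pickle.dump((o['tcp_pos'],o['tool_rot']),open('w1.pkl','wb'))
E
```

```text
t: 0.98
tcp_pos: [0.3857, 0.3714, 0.3107]
tool_rot: [[-0.691, 0.723, -0.001], [0.723, 0.691, -0.001], [0.0, -0.001, -1.0]]
force: [-0.0, -0.0, -1.2]
width: 0.085
gripper_force: 0.0
t: 1.65
tcp_pos: [0.5277, 0.129, 0.3104]
tool_rot: [[-0.221, 0.975, -0.001], [0.975, 0.221, -0.002], [-0.002, -0.001, -1.0]]
force: [-0.4, 0.1, 0.2]
width: 0.0852
gripper_force: 0.0
1.65 [0.52765871 0.12899394 0.31044691] [[-0.221  0.975 -0.001]
 [ 0.975  0.221 -0.002]
 [-0.002 -0.001 -1.   ]] [ 0.173  0.107  1.147 -0.002  1.889 -0.051]
```

View pics/w1.png

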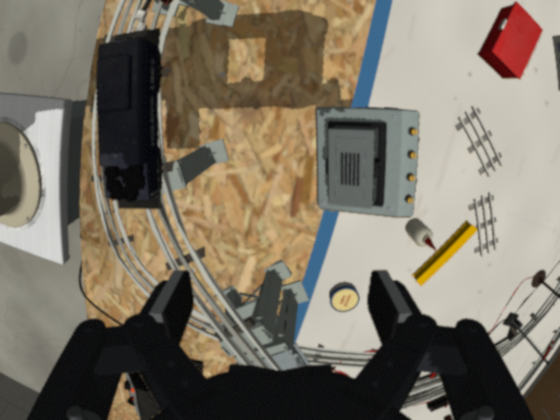

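The wrist view shows the box spanning (317,108) to (419,217), with the cover's top face around (330–380, 125–205). I'll cast these for a first check, then work out the tilted standoff.

```bash
cat >> h.py <<'E'
from scipy.spatial.transform import Rotation as Ro
def goal(c,yaw,tilt,h):  # tool pose with TCP h above cover origin c along cover z
    x=np.array([np.cos(yaw),np.sin(yaw),0]);y=np.array([-x[1],x[0],0]);z=np.array([0,0,1.])
    cx=np.cos(tilt)*x+np.sin(tilt)*z;cz=-np.sin(tilt)*x+np.cos(tilt)*z
    return np.array(c)+h*cz,np.c_[y,cx,-cz]
def delta(P,R):
    o=manip.observe();Rt=np.array(o['tool_rot']);
    print('t',round(o['t'],2),'d_tool',np.round(Rt.T@(P-np.array(o['tcp_pos'])),4),'rot',np.round(Ro.from_matrix(Rt.T@R).as_rotvec(),4))
E
python3 - <<'E'
from h import *
import pickle
np.set_printoptions(precision=4,suppress=True)
p,R=pickle.load(open('w1.pkl','rb'));o=dict(tcp_pos=p,tool_rot=R)
for n,px,z in (('FL',(317,108),.028),('FR',(318,209),.028),('BL',(419,111),.077),('BR',(418,217),.077)): print(n,onz(ray('wrist',px,o),z))
im=cv2.imread('pics/w1.png')[95:235,300:440];cv2.imwrite('pics/w1c.png',cv2.resize(im,(560,560),interpolation=cv2.INTER_CUBIC))
yaw=np.radians(13.5);c=np.array([.640,.158,.052])
delta(*goal(c,yaw,np.radians(25),.13))
E
```

```text
FL [0.5607 0.2127 0.028 ]
FR [0.5979 0.073  0.028 ]
BL [0.6836 0.2453 0.077 ]
BR [0.7291 0.1082 0.077 ]
t 1.7 d_tool [-0.0005  0.0613  0.1408] rot [-0.4375  0.0019 -0.0075]
```

View pics/w1c.png

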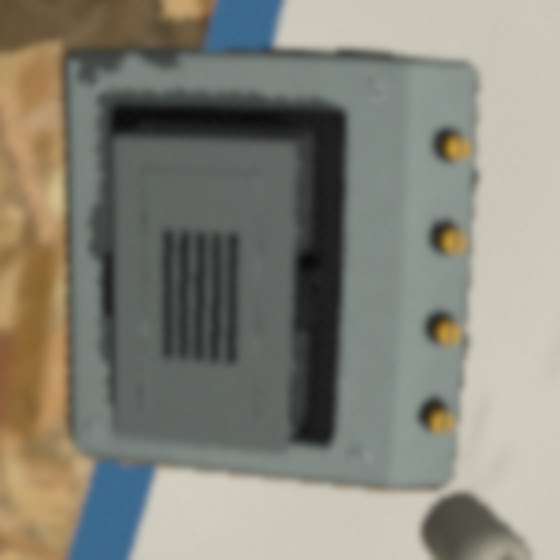

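The enlarged crop shows the cover seated inside the black rim. Its top face spans crop (112,135) to (300,450), and the vent slots are at its middle. The box centre is about (0.643, 0.160) with yaw about 15 deg. Next I'll tilt the tool and approach.

```bash
python3 nudge.py '[[0,0,0,-0.109,0,0,0.085],[0,0,0,-0.109,0,0,0.085],[0,0,0,-0.109,0,0,0.085],[0,0,0,-0.109,0,0,0.085],[0,0,0,0,0,0,0.085]]'
python3 - <<'E'
from h import *
delta(*goal([.643,.160,.052],np.radians(15.2),np.radians(25),.13))
E
```

```text
t: 2.12
tcp_pos: [0.523, 0.1357, 0.3084]
tool_rot: [[-0.234, 0.881, 0.41], [0.972, 0.212, 0.099], [0.001, 0.422, -0.906]]
force: [-1.5, 0.4, -1.3]
width: 0.0854
gripper_force: 0.0
t 2.12 d_tool [-0.0062  0.0026  0.1541] rot [-0.0004  0.0117 -0.0267]
```

```bash
python3 nudge.py '[[-0.002,0.001,0.038,0,0.006,-0.013,0.085],[-0.002,0.001,0.038,0,0.006,-0.013,0.085],[-0.002,0,0.038,0,0,0,0.085],[0,0,0.038,0,0,0,0.085],[0,0,0,0,0,0,0.085],[0,0,0,0,0,0,0.085]]'
python3 - <<'E'
from h import *
import pickle
o=manip.observe();delta(*goal([.643,.160,.052],np.radians(15.2),np.radians(25),.13))
im=manip.grab_frame('wrist')[...,::-1];cv2.imwrite('pics/w2.png',im)
pickle.dump((o['tcp_pos'],o['tool_rot']),open('w2.pkl','wb'))
E
```

```text
t: 2.62
tcp_pos: [0.5908, 0.1464, 0.1718]
tool_rot: [[-0.261, 0.878, 0.402], [0.965, 0.237, 0.109], [0.001, 0.416, -0.909]]
force: [-0.2, 0.4, 0.2]
width: 0.0855
gripper_force: 0.0
t 2.62 d_tool [-0.0006 -0.0017  0.0014] rot [-0.007  -0.0002 -0.0015]
```

View pics/w2.png

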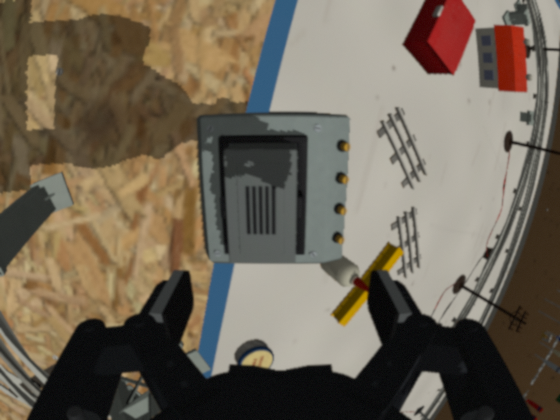

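The fingertips are at (190,290) and (370,290). The cover's top face is around (225–298, 150–262) with its vent slots at about (261,209). I'll triangulate the vents, which mark the middle of the top face, and the face's corners.

Run:
```python
from h import *
import pickle
np.set_printoptions(precision=4,suppress=True)
def vent(f,x0,y0,x1,y1):
    g=cv2.cvtColor(cv2.imread(f),cv2.COLOR_BGR2GRAY)[y0:y1,x0:x1]
    g=cv2.resize(g,None,fx=4,fy=4,interpolation=cv2.INTER_CUBIC)
    t,m=cv2.threshold(g,0,255,cv2.THRESH_OTSU+cv2.THRESH_BINARY_INV)
    m=cv2.morphologyEx(m,cv2.MORPH_CLOSE,np.ones((21,21)))
    c=max(cv2.findContours(m,0,2)[0],key=cv2.contourArea);r=cv2.minAreaRect(c)
    return np.array(r[0])/4+[x0-.4,y0-.4],np.array(r[1])/4,r[2]
a=vent('pics/w1.png',336,148,364,190);b=vent('pics/w2.png',238,178,284,242)
print(a,b)
O=[dict(zip(('tcp_pos','tool_rot'),pickle.load(open(f'w{i}.pkl','rb')))) for i in (1,2)]
x,e=tri([ray('wrist',a[0],O[0]),ray('wrist',b[0],O[1])]);print('vent',x,e)
R=np.array(O[1]['tool_rot']);
yaw=np.radians(15.2);P,G=goal([0,0,0],yaw,np.radians(25),1);seat=x-.047*P;print('seat from vent',seat)
print('vent in tool',R.T@(x-O[1]['tcp_pos']))
# box edges in w2 on assumed heights
for n,px,z in (('FL',(198,118),.028),('FR',(210,261),.028),('BL',(350,116),.077),('BR',(340,262),.077)): print(n,onz(ray('wrist',px,O[1]),z))
im=cv2.imread('pics/w2.png')[105:275,190:360];cv2.imwrite('pics/w2c.png',cv2.resize(im,(595,595),interpolation=cv2.INTER_CUBIC))
```

```text
(array([349.4658, 168.6071]), array([19.5124, 33.2755]), 0.8303154110908508) (array([264.225, 205.725]), array([38.25, 56.25]), 0.0)
vent [0.6077 0.1551 0.1021] [np.float64(0.0020267156549111606), np.float64(0.0020267156549111723)]
seat from vent [0.6268 0.1603 0.0595]
vent in tool [ 0.0039 -0.0121  0.0711]
FL [0.5593 0.2109 0.028 ]
FR [0.5984 0.0744 0.028 ]
BL [0.6829 0.2453 0.077 ]
BR [0.72   0.1022 0.077 ]
```

View pics/w2c.png

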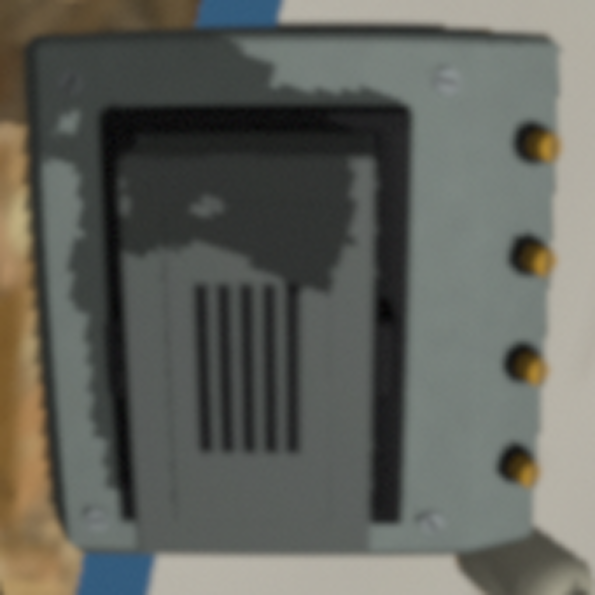

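The crop shows the vents centred at (247,368), the cover's top corners at (122,152), (375,155), (370,550) and (137,548), and the deck screws at (447,82), (430,522) and (96,518). The vent detector above merged with the shadow, so I'll recompute using these points.

Run:
```python
from h import *
import pickle
np.set_printoptions(precision=4,suppress=True)
O=[dict(zip(('tcp_pos','tool_rot'),pickle.load(open(f'w{i}.pkl','rb')))) for i in (1,2)]
P={'vent':((201,297),(247,368)),'TL':((112,135),(122,152)),'TR':((300,138),(375,155)),'BR':((290,450),(370,550)),'BL':((112,440),(137,548)),
'sTR':((376,87),(447,82)),'sBR':((360,453),(430,522)),'sBL':((93,425),(96,518))}
X={}
for k,(a,b) in P.items():
    a=np.array(a)/4+[300,95];b=np.array(b)/3.5+[190,105]
    X[k],e=tri([ray('wrist',a,O[0]),ray('wrist',b,O[1])]);print(k,X[k],round(e[0],4))
m=(X['TL']+X['TR']+X['BL']+X['BR'])/4;print('top mean',m)
u=(X['TR']-X['TL']+X['BR']-X['BL'])/2;v=(X['TL']-X['BL']+X['TR']-X['BR'])/2
print('size',np.linalg.norm(u),np.linalg.norm(v),'yaw v',np.degrees(np.arctan2(-v[0],v[1])),'yaw u',np.degrees(np.arctan2(u[1],u[0])),'slope',np.degrees(np.arcsin(u[2]/np.linalg.norm(u))))
s=X['sTR']-X['sBR'];print('screw yaw',np.degrees(np.arctan2(-s[0],s[1])),'deck mid',(X['sTR']+X['sBL'])/2)
G,_=goal([0,0,0],np.radians(15.2),np.radians(25),.047)
print('seat from mean',m-G,'from vent',X['vent']-G)
```

```text
vent [0.6102 0.1512 0.0937] 0.0002
TL [0.5724 0.1922 0.0888] 0.0005
TR [0.6247 0.205  0.1011] 0.0009
BR [0.648  0.1134 0.105 ] 0.0006
BL [0.6002 0.0964 0.0753] 0.0005
sTR [0.652  0.2267 0.0778] 0.0013
sBR [0.6824 0.1108 0.0785] 0.0007
sBL [0.5986 0.0913 0.0454] 0.0001
top mean [0.6113 0.1518 0.0926]
size 0.05627370239769745 0.09722480952225233 yaw v 15.244933933615478 yaw u 16.56095483239121 slope 21.901890783485563
screw yaw 14.706732885893663 deck mid [0.6253 0.159  0.0616]
seat from mean [0.6305 0.157  0.05  ] from vent [0.6294 0.1564 0.0511]
```

The seat is at (0.630, 0.157, 0.0515) with yaw 15.2 deg. The box estimate agrees, because the deck's middle lies 13 mm in front of the box centre. I'll align over it.

```bash
python3 nudge.py '[[0.002,-0.006,0,-0.004,0,0,0.085],[0.001,-0.006,0.01,-0.003,0,0,0.085],[0,0,0.01,0,0,0,0.085],[0,0,0,0,0,0,0.085]]'
python3 - <<'E'
from h import *
delta(*goal([.630,.157,.0515],np.radians(15.2),np.radians(25),.016))
E
```

```text
t: 3.0
tcp_pos: [0.5881, 0.1482, 0.151]
tool_rot: [[-0.26, 0.873, 0.414], [0.966, 0.235, 0.111], [0.0, 0.428, -0.904]]
force: [-0.1, 0.4, -1.0]
width: 0.0849
gripper_force: 0.0
t 3.0 d_tool [-0.0024 -0.0039  0.0922] rot [ 0.0064  0.001  -0.0021]
```

```bash
python3 nudge.py '[[-0.002,-0.004,0.02,0.006,0,0,0.085],[0,0,0.02,0,0,0,0.085],[0,0,0.016,0,0,0,0.085],[0,0,0.012,0,0,0,0.085],[0,0,0.012,0,0,0,0.085],[0,0,0.01,0,0,0,0.085],[0,0,0,0,0,0,0.085],[0,0,0,0,0,0,0.085]]'
python3 - <<'E'
from h import *
delta(*goal([.630,.157,.0515],np.radians(15.2),np.radians(25),.016))
im=manip.grab_frame('wrist')[...,::-1];cv2.imwrite('pics/w3.png',im[60:420,80:480])
E
```

```text
t: 3.67
tcp_pos: [0.6225, 0.155, 0.0683]
tool_rot: [[-0.26, 0.875, 0.409], [0.966, 0.235, 0.11], [-0.0, 0.423, -0.906]]
force: [-1.0, -0.4, -0.5]
width: 0.0854
gripper_force: 0.0
t 3.67 d_tool [-0.0001 -0.0001  0.0026] rot [ 0.0007  0.0011 -0.0023]
```

View pics/w3.png

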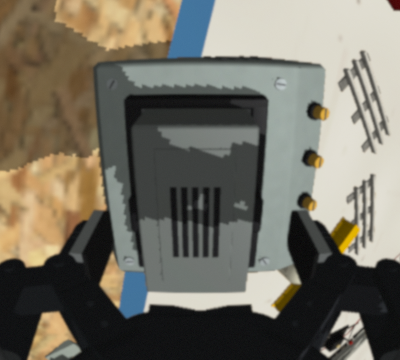

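The fingers straddle the cover at (105,240) and (300,240), centred and with no contact. I'll go slightly deeper and close.

```bash
python3 nudge.py '[[0,0,0.0025,0,0,0,0.072],[0,0,0,0,0,0,0.072],[0,0,0.0015,0,0,0,0.072],[0,0,0,0,0,0,0.072]]' && python3 nudge.py '[[0,0,0,0,0,0,0.04],[0,0,0,0,0,0,0.04],[0,0,0,0,0,0,0.04],[0,0,0,0,0,0,0.04],[0,0,0,0,0,0,0.04],[0,0,0,0,0,0,0.04]]'
```

```text
t: 4.05
tcp_pos: [0.624, 0.1555, 0.0645]
tool_rot: [[-0.26, 0.875, 0.409], [0.966, 0.235, 0.11], [-0.0, 0.424, -0.906]]
force: [-0.1, 0.4, 0.2]
width: 0.0719
gripper_force: 0.0
t: 4.55
tcp_pos: [0.6219, 0.1549, 0.066]
tool_rot: [[-0.26, 0.877, 0.404], [0.966, 0.236, 0.109], [-0.0, 0.418, -0.908]]
force: [-29.1, -7.8, 25.9]
width: 0.0537
gripper_force: 68.2
```

Both tabs are pressed, with the width at 54 mm and a 68 N grip. The fingers swung slightly onto the rim, with about 36 N along the tool axis. I'll lift straight along the tool axis.

```bash
python3 nudge.py '[[0,-0.001,-0.003,0,0,0,0.04],[0,0,-0.003,0,0,0,0.04],[0,0,-0.005,0,0,0,0.04],[0,0,-0.005,0,0,0,0.04],[0,0,-0.008,0,0,0,0.04],[0,0,-0.008,0,0,0,0.04],[0,0,-0.008,0,0,0,0.04],[0,0,-0.01,0,0,0,0.04]]'
python3 - <<'E'
from h import *
im=manip.grab_frame('wrist')[...,::-1];cv2.imwrite('pics/w4.png',im[60:420,80:480])
E
```

```text
t: 5.22
tcp_pos: [0.6023, 0.1496, 0.1099]
tool_rot: [[-0.26, 0.875, 0.409], [0.966, 0.235, 0.11], [-0.0, 0.423, -0.906]]
force: [0.1, 0.7, -2.1]
width: 0.0533
gripper_force: 70.9
```

View pics/w4.png

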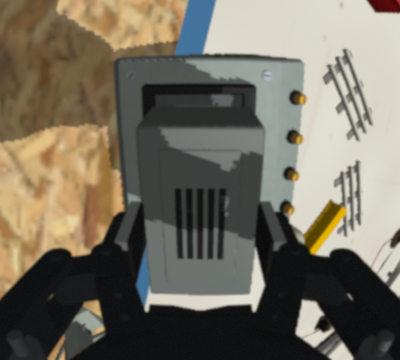

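The cover hangs squarely in the gripper, clear of the rim, and its empty seat is visible at (200,95). I'll move it sideways along the box's y axis and level it.

```bash
python3 nudge.py '[[0.01,0,-0.015,0,0,0,0.04],[0.03,0,-0.015,0,0,0,0.04],[0.035,0,0,0,0,0,0.04],[0.035,0,0,0,0,0,0.04],[0.035,0,0,0,0,0,0.04],[0.015,0,0,0,0,0,0.04],[0,0,0,0.06,0,0,0.04],[0,0,0,0.1,0,0,0.04],[0,0,0,0.1,0,0,0.04],[0,0,0,0.1,0,0,0.04]]' && python3 nudge.py '[[0,0,0,0.076,0,0,0.04],[0,0,0,0,0,0,0.04]]'
python3 - <<'E'
from h import *
delta(*goal([.571,.311,0],np.radians(15.2),0,.0167)); print(manip.observe()['joint_pos'])
E
```

```text
t: 6.1
tcp_pos: [0.5488, 0.3014, 0.138]
tool_rot: [[-0.261, 0.963, 0.072], [0.965, 0.26, 0.02], [0.001, 0.075, -0.997]]
force: [0.4, 0.3, -2.3]
width: 0.0532
gripper_force: 71.5
t: 6.27
tcp_pos: [0.5503, 0.3009, 0.1358]
tool_rot: [[-0.259, 0.966, -0.002], [0.966, 0.259, -0.001], [-0.0, -0.002, -1.0]]
force: [0.9, 0.9, -3.0]
width: 0.0533
gripper_force: 71.6
t 6.27 d_tool [0.0045 0.0228 0.119 ] rot [-0.0017  0.0001 -0.0037]
[4.41338441e-01 3.73787527e-01 1.18204865e+00 2.21149108e-04
 1.58744520e+00 1.79710606e-01]
```

```bash
python3 nudge.py '[[0.004,0.02,0.025,-0.0017,0,0,0.04],[0,0,0.03,0,0,0,0.04],[0,0,0.025,0,0,0,0.04],[0,0,0.015,0,0,0,0.04],[0,0,0.01,0,0,0,0.04],[0,0,0.006,0,0,0,0.04],[0,0,0,0,0,0,0.04]]' && python3 nudge.py '[[0,0,0.002,0,0,0,0.04],[0,0,0.002,0,0,0,0.04],[0,0,0,0,0,0,0.04]]' && python3 nudge.py '[[0,0,0.0015,0,0,0,0.04],[0,0,0.0005,0,0,0,0.04],[0,0,0,0,0,0,0.04]]'
```

```text
t: 6.85
tcp_pos: [0.5669, 0.3099, 0.0249]
tool_rot: [[-0.26, 0.966, 0.003], [0.966, 0.26, 0.0], [-0.0, 0.003, -1.0]]
force: [-0.4, -0.4, -1.7]
width: 0.0531
gripper_force: 71.8
t: 7.1
tcp_pos: [0.5679, 0.3103, 0.0224]
tool_rot: [[-0.26, 0.966, 0.004], [0.966, 0.26, 0.001], [0.0, 0.005, -1.0]]
force: [-0.1, 0.5, -2.4]
width: 0.0535
gripper_force: 71.8
t: 7.35
tcp_pos: [0.5674, 0.3101, 0.0195]
tool_rot: [[-0.26, 0.966, 0.003], [0.966, 0.26, 0.001], [-0.0, 0.003, -1.0]]
force: [-0.3, -0.8, -2.3]
width: 0.0537
gripper_force: 71.8
```

```bash
python3 nudge.py '[[0,0,0.001,0,0,0,0.04],[0,0,0.001,0,0,0,0.04],[0,0,0,0,0,0,0.04]]' && python3 nudge.py '[[0,0,0.001,0,0,0,0.04],[0,0,0,0,0,0,0.04]]' && python3 nudge.py '[[0,0,0.001,0,0,0,0.04],[0,0,0,0,0,0,0.04]]'
```

```text
t: 7.6
tcp_pos: [0.5673, 0.31, 0.0171]
tool_rot: [[-0.26, 0.966, 0.002], [0.966, 0.26, 0.001], [-0.0, 0.002, -1.0]]
force: [-0.3, 0.7, -1.5]
width: 0.0538
gripper_force: 71.8
t: 7.77
tcp_pos: [0.5675, 0.3101, 0.0164]
tool_rot: [[-0.26, 0.966, 0.003], [0.966, 0.26, 0.001], [-0.0, 0.003, -1.0]]
force: [0.1, -0.3, -1.5]
width: 0.0539
gripper_force: 71.8
t: 7.93
tcp_pos: [0.5676, 0.3101, 0.0163]
tool_rot: [[-0.26, 0.966, 0.003], [0.966, 0.26, 0.001], [0.0, 0.003, -1.0]]
force: [-1.1, -1.5, 3.8]
width: 0.0533
gripper_force: 72.8
```

The cover touched down, with the vertical force up by 5–6 N. I'll release and retreat.

```bash
python3 nudge.py '[[0,0,0,0,0,0,0.06],[0,0,0,0,0,0,0.07],[0,0,0,0,0,0,0.085],[0,0,0,0,0,0,0.085],[0,0,0,0,0,0,0.085],[0,0,0,0,0,0,0.085]]' && python3 nudge.py '[[0,0,-0.01,0,0,0,0.085],[0,0,-0.02,0,0,0,0.085],[0,0,-0.03,0,0,0,0.085],[0,0,-0.03,0,0,0,0.085],[0,0,-0.03,0,0,0,0.085],[0,0,-0.03,0,0,0,0.085],[0,0,0,0,0,0,0.085]]'
python3 - <<'E'
from h import *
import pickle
o=manip.observe()
for n in ('scene','top','wrist'): cv2.imwrite(f'pics/{n}5.png',manip.grab_frame(n)[...,::-1])
pickle.dump((o['tcp_pos'],o['tool_rot']),open('w5.pkl','wb'))
E
```

```text
t: 8.43
tcp_pos: [0.5674, 0.3101, 0.0154]
tool_rot: [[-0.26, 0.966, 0.003], [0.966, 0.26, 0.001], [-0.0, 0.003, -1.0]]
force: [-0.1, -0.5, -0.8]
width: 0.0849
gripper_force: 0.0
t: 9.02
tcp_pos: [0.5694, 0.3111, 0.1748]
tool_rot: [[-0.26, 0.966, 0.014], [0.966, 0.26, 0.006], [0.002, 0.016, -1.0]]
force: [0.5, 0.1, 0.8]
width: 0.0851
gripper_force: 0.0
```

```bash
python3 nudge.py '[[-0.03,0,-0.01,-0.1,0,0,0.06],[-0.03,0,0,-0.1,0,0,0.04],[-0.03,0,0,-0.1,0,0,0.02],[-0.03,0,0,-0.1,0,0,0],[-0.03,0,0,-0.03,0,0,0],[0,0,0,0,0,0,0]]'
python3 - <<'E'
from h import *
delta(*goal([.630,.157,.0515],np.radians(15.2),np.radians(25),.12))
E
```

```text
t: 9.67
tcp_pos: [0.6047, 0.1602, 0.1724]
tool_rot: [[-0.256, 0.879, 0.403], [0.967, 0.233, 0.105], [-0.001, 0.416, -0.909]]
force: [0.4, 0.1, 0.3]
width: 0.0122
gripper_force: 0.0
t 9.67 d_tool [-0.0099 -0.0296 -0.0002] rot [-0.0068  0.0041 -0.0057]
```

```bash
python3 nudge.py '[[-0.01,-0.03,0,-0.0068,0.004,-0.0057,0],[0,0,0,0,0,0,0],[0,0,0,0,0,0,0]]'
cat > look.py <<'E'
from h import *
import sys
o=manip.observe();im=manip.grab_frame('wrist');cv2.imwrite(sys.argv[1],im[...,::-1])
seat=np.array([.630,.157,.0515]);_,G=goal(seat,np.radians(15.2),np.radians(25),0);cx,cy,cz=G[:,1],G[:,0],-G[:,2]
hsv=cv2.cvtColor(im,cv2.COLOR_RGB2HSV)
H=float(sys.argv[2]);pts={}
for r in range(100,330):
    for c in range(150,420):
        p,d=ray('wrist',(c,r),o);x=p+d*(((seat+H*cz-p)@cz)/(d@cz))-seat
        u,v=x@cx*1e3,x@cy*1e3
        if abs(u)<40 and abs(v)<56: pts.setdefault((int((v+56)//3.5),int((u+40)//3.5)),[]).append((r,c))
def ch(h,s,v):
    if s>90 and v>50: return 'R' if h<8 or h>170 else 'O' if h<25 else 'Y' if h<40 else 'G' if h<85 else 'B'
    return '#' if v<55 else '+' if v<100 else '-' if v<150 else '.'
print('rows: v from + (left) to - ; cols: u down->up slope')
for i in range(31,-1,-1):
    print('%4d '%(i*3.5-54),''.join(ch(*np.median([hsv[q] for q in pts[(i,j)]],axis=0)) if (i,j) in pts else ' ' for j in range(23)))
E
python3 look.py pics/w6.png 0.014
```

```text
t: 9.92
tcp_pos: [0.5805, 0.1478, 0.1599]
tool_rot: [[-0.265, 0.875, 0.405], [0.964, 0.24, 0.113], [0.002, 0.421, -0.907]]
force: [-0.5, -0.5, -0.4]
width: -0.0001
gripper_force: 0.0Traceback (most recent call last):
  File "look.py", line 9, in <module>
    p,d=ray('wrist',(c,r),o);x=p+d*(((seat+H*cz-p)@cz)/(d@cz))-seat
        ~~~^^^^^^^^^^^^^^^^^
  File "h.py", line 4, in ray
    c=manip.calibration(name);K=np.array(c['intrinsics']);px=np.array(px,float)
ValueError: time passes only in moves, steps and waits
```

```bash
sed -i 's/c=manip.calibration(name);K/c=cal(name);K/; 2a import functools\ncal=functools.lru_cache(None)(manip.calibration)' h.py; python3 look.py pics/w7.png 0.014
```

```text
rows: v from + (left) to - ; cols: u down->up slope
  54  #####################+-
  51  ######################-
  47  ###+++++++++++++++####-
  44  ###+++++++++++++++####-
  40  ###+++++++++++++++####-
  37  ###+++.....-....++####-
  33  ###+++.....-....++####-
  30  ###+++...-+#+...++####-
  26  ###+++-..++###+.++####-
  23  ###+++...--###+.++####-
  19  ###+++......-#-.++####-
  16  ###++++---------++####-
  12  ###++#+..--.--.-++####-
   9  ###++#+-........++####-
   5  ###++#+---......++####-
   2  ###++++-+##++...++####-
  -1  ###+++-.####+...++####-
  -5  ###+++..###-....++####-
  -8  ###+++.-##......++####-
 -12  ###++++-++------++####-
 -15  ###+++...-.-....++####-
 -19  ###+++.....--...++####-
 -22  ###+++....-+-...++####-
 -26  ###+++-..++##-..++####-
 -29  ###+++...++###-.++####-
 -33  ###+++.....-##+.++####-
 -36  ###+++-.....+#+.++####-
 -40  ###+++++++++###++#####-
 -43  ######################-
 -47  ######################-
 -50  +#####################-
 -54  +##++####++###++#####+-
```

The map at toggle-base height clearly shows the three dark toggles at v about +27, 0 and −27 mm. The middle one leans down the slope, so it is the tripped one, and both neighbours are on. I'll descend with closed fingers on its down-slope side.

```bash
cat > tg.py <<'E'
from h import *
import sys
u,v,h=map(float,sys.argv[1:])
P,R=goal([.630,.157,.0515],np.radians(15.2),np.radians(25),h);delta(P+u*R[:,1]+v*R[:,0],R)
E
python3 tg.py -.036 0 .021
```

```text
t 10.02 d_tool [-0.0047 -0.0404  0.1003] rot [ 0.0039 -0.0031  0.0035]
```

```bash
python3 nudge.py '[[-0.005,-0.02,0,0.004,-0.003,0.0035,0],[0,-0.02,0,0,0,0,0],[0,0,0.03,0,0,0,0],[0,0,0.03,0,0,0,0],[0,0,0.015,0,0,0,0],[0,0,0,0,0,0,0],[0,0,0,0,0,0,0]]' && python3 tg.py -.036 0 .021
```

```text
t: 10.6
tcp_pos: [0.5797, 0.1429, 0.0781]
tool_rot: [[-0.263, 0.875, 0.407], [0.965, 0.238, 0.111], [0.0, 0.421, -0.907]]
force: [0.4, -0.7, 0.7]
width: 0.0002
gripper_force: 0.0
t 10.6 d_tool [0.0004 0.0002 0.0252] rot [-0.0013 -0.0003  0.0004]
```

```bash
python3 nudge.py '[[0,0,0.01,0,0,0,0],[0,0,0.008,0,0,0,0],[0,0,0.007,0,0,0,0],[0,0,0,0,0,0,0]]' && python3 nudge.py '[[0,0.004,0,0,0,0,0],[0,0.004,0,0,0,0,0],[0,0.004,0,0,0,0,0],[0,0.003,0,0,0,0,0],[0,0.003,0,0,0,0,0],[0,0,0,0,0,0,0]]' && python3 tg.py -.036 0 .021
```

```text
t: 10.93
tcp_pos: [0.589, 0.1451, 0.0538]
tool_rot: [[-0.262, 0.876, 0.406], [0.965, 0.238, 0.11], [0.0, 0.42, -0.907]]
force: [0.5, -0.6, 0.2]
width: -0.0001
gripper_force: 0.0
t: 11.43
tcp_pos: [0.6058, 0.1494, 0.0636]
tool_rot: [[-0.262, 0.874, 0.408], [0.965, 0.237, 0.111], [-0.0, 0.423, -0.906]]
force: [0.4, 0.6, 0.9]
width: -0.0
gripper_force: 0.0
t 11.43 d_tool [ 0.001  -0.0182  0.0006] rot [ 0.0004  0.0003 -0.0002]
```

```bash
for i in 1 2; do python3 nudge.py '[[0,0.002,0,0,0,0,0],[0,0.0015,0,0,0,0,0],[0,0,0,0,0,0,0]]' | grep -E 'tcp|force:'; done; python3 tg.py -.036 0 .021
```

```text
tcp_pos: [0.6083, 0.1502, 0.0645]
force: [0.5, 0.4, 0.7]
gripper_force: 0.0
tcp_pos: [0.6115, 0.151, 0.0661]
force: [1.2, 0.4, -0.2]
gripper_force: 0.0
t 11.93 d_tool [ 0.0009 -0.0246  0.0004] rot [-0.0003  0.0002 -0.0002]
```

```bash
python3 nudge.py '[[0,0.0015,0,0,0,0,0],[0,0,0,0,0,0,0]]' | grep -E 'tcp|force:'; python3 nudge.py '[[0,0.0015,0,0,0,0,0],[0,0,0,0,0,0,0]]' | grep -E 'tcp|force:';python3 nudge.py '[[0,0.001,0,0,0,0,0],[0,0,0,0,0,0,0]]' | grep -E 'tcp|force:'; python3 tg.py -.036 0 .021; python3 look.py pics/w8.png 0.02
```

```text
tcp_pos: [0.6127, 0.1514, 0.0666]
force: [-0.1, 0.3, -0.3]
gripper_force: 0.0
tcp_pos: [0.614, 0.1517, 0.0672]
force: [0.2, -0.1, 0.1]
gripper_force: 0.0
tcp_pos: [0.6149, 0.1519, 0.0676]
force: [-1.2, -0.5, -0.5]
gripper_force: 0.0
t 12.43 d_tool [ 0.0009 -0.0284  0.0003] rot [-0.0006  0.0002 -0.0002]
rows: v from + (left) to - ; cols: u down->up slope
  54  +####################-.
  51  +###################++.
  47  +###+++++##++----+##+-.
  44  #####++++++++++-+###+-.
  40  +#####-------..-+###+-.
  37  ######-------...+###+-.
  33  ######-------...-####-.
  30  ######---####-..+####-.
  26  ######---######.+####-.
  23  ######-----+###.+####-.
  19  ######+-----+##-+####-.
  16  ######+---------+####-.
  12  ######----......+####-.
   9  ######----......+####-.
   5  ###+++---##+-...+####-.
   2  ###+++---##++...+####-.
  -1  +##+++..###--...+####-.
  -5  ###+++.-+#+-....+####-.
  -8  +##++++++#+++---+####-.
 -12  ###++##++#++##..+####-.
 -15  ###++##++#++##..+####-.
 -19  ###+###++#++##+.+####-.
 -22  ###+###++#++###.+####-.
 -26  ###+###++#++###.+####-.
 -29  ###+###++#++###-+####-.
 -33  ########+#+####++####-.
 -36  #####################+.
 -40  +######################
 -43  #######################
 -47  #######################
 -50  #######################
 -54  #######################
```

The toggle is not fully over yet, because the fingertips are thinner than I assumed. I'll keep pushing.

```bash
for k in 1; do python3 nudge.py '[[0,0.0015,0,0,0,0,0],[0,0.0015,0,0,0,0,0],[0,0,0,0,0,0,0]]' | grep -E '^force:'; python3 nudge.py '[[0,0.0015,0,0,0,0,0],[0,0,0,0,0,0,0]]' | grep -E '^force:'; python3 nudge.py '[[0,0.0015,0,0,0,0,0],[0,0,0,0,0,0,0]]' | grep -E '^force:'; done; python3 tg.py -.036 0 .021
```

```text
force: [-0.3, 0.4, 0.3]
force: [0.1, 0.5, 0.1]
force: [1.0, 0.5, -0.5]
t 13.07 d_tool [ 0.0009 -0.0345  0.0004] rot [-0.0005  0.0002 -0.0002]
```

```bash
python3 nudge.py '[[0,0.0015,0,0,0,0,0],[0,0,0,0,0,0,0]]' | grep -E '^force:'; python3 nudge.py '[[0,0.0015,0,0,0,0,0],[0,0,0,0,0,0,0]]' | grep -E '^force:'; python3 nudge.py '[[0,0.0015,0,0,0,0,0],[0,0,0,0,0,0,0]]' | grep -E '^force:';  python3 tg.py -.036 0 .021; python3 look.py pics/w9.png 0.02
```

```text
force: [-0.3, -1.4, -0.4]
force: [0.4, -0.1, 0.3]
force: [-0.1, -0.8, -0.6]
t 13.57 d_tool [ 0.0009 -0.039   0.0004] rot [-0.0005  0.0002 -0.0002]
rows: v from + (left) to - ; cols: u down->up slope
  54  +####################-.
  51  +####################+.
  47  +######+++++#+++++###-.
  44  +######++++++++++####+.
  40  +#####+--.------++###+.
  37  +#####+---------+####+.
  33  +#####+---------++###+.
  30  +#####+--####++-+####+.
  26  +#####+--######-++###+.
  23  +#####+----+###-+####+.
  19  +#####+-----###-++###-.
  16  +#####+---------++###+.
  12  +##+##+------...++###+.
   9  +##++++-----....+####+.
   5  +##++++--##+-...++###+.
   2  +##++++.-##++...+####+.
  -1  +##+++-.###+-...++###-.
  -5  +##+++-+##++#+-.++###+.
  -8  +##+++++##++#+++++###-.
 -12  +##+++-.##++#++######+.
 -15  +##+++-.##++#++######+.
 -19  +##+++-+##++#++######+.
 -22  +##+++-###++#++######+.
 -26  ###+++.###++#++######-.
 -29  +##+++-###++#++######-.
 -33  +##++++####+#+#######+.
 -36  #####################-.
 -40  #####################-.
 -43  ######################+
 -47  #######################
 -50  #######################
 -54  #######################
```

The forces show no stop and the base of the toggle looks unmoved. I'll check where the fingertips really are relative to the nominal TCP.

Run:
```python
from h import *
c=cal('wrist');K=np.array(c['intrinsics']);T=np.array(c['tool_from_camera'])
def proj(p):
    q=T[:3,:3].T@(np.array(p)-T[:3,3]);a=np.array([q[0],-q[1],-q[2]]);r=np.hypot(a[0],a[1]);th=np.arctan2(r,a[2])
    return np.round(K[:2,2]+K[0,0]*th*a[:2]/r,1)
for p in ([0,0,0],[.011,0,0],[-.011,0,0],[.011,.01,0],[.011,0,-.013],[.011,0,-.05],[.011,0,.01]): print(p,proj(p))
for f in ('w7','w9'):
    g=cv2.cvtColor(cv2.imread(f'pics/{f}.png'),cv2.COLOR_BGR2GRAY)
    print(f)
    for r in range(180,360,6): print(r,' '.join('%3d'%g[r:r+6,c:c+6].mean() for c in range(226,340,6)))
```

```text
[0, 0, 0] [278.5 255.4]
[0.011, 0, 0] [278.5 237.5]
[-0.011, 0, 0] [278.5 272.4]
[0.011, 0.01, 0] [296.8 237.5]
[0.011, 0, -0.013] [278.4 247.8]
[0.011, 0, -0.05] [278.1 287.1]
[0.011, 0, 0.01] [278.6 230.4]
w7
180  69  29  54  78  87 202 193 205 178  67 122 143  63  39  36  87 138 138 139
186  68  28  52  71  58 126 129 127 129 120 133 106  64  38  36  90 138 138 138
192  72  28  51  69  52 135 161 184 188 186 216 139  66  37  36  93 137 136 137
198  76  28  49  77  62 108  99  89 133 169 203 134  62  37  36  97 137 137 136
204  82  28  47  78  75 156  33  19  68 135 203 131  59  36  36 102 136 135 136
210  83  29  46  78  79 169  28 104 201 207 214 129  60  35  36 105 136 137 135
216  87  30  43  77  64 130 106 125 133 136 144 102  61  35  36 109 135 136 135
222  91  30  42  77  70 199 182 181 132 185 217 125  59  34  36 114 135 135 135
228  98  32  40  77  69 165 156 103  46 128 189 118  55  33  36 118 135 134 135
234  99  34  38  76  73 187 156 109  34  26 141 118  54  33  37 122 133 135 136
240  99  35  36  75  78 149 157 165 131  30 101 101  52  32  38 125 134 135 136
246 107  
[... 3213 characters left out ...]
  17  21  18  17  27  26  18  17  20  20  17  21  32  94 136
312  17  16  17  17  17  17  16  17  22  23  16  17  17  17  17  16  18  45  49
318  17  17  17  16  16  16  16  17  22  22  16  17  17  16  16  16  17  17  16
324  17  17  16  17  16  17  16  18  23  22  16  17  16  16  16  17  17  16  16
330  17  15  16  16  16  16  16  19  23  22  16  16  16  16  16  15  16  16  18
336  18  16  16  16  16  16  17  20  78  90  17  16  16  17  16  16  17  17  31
342  17  16  17  17  16  16  18  23 158 186  24  15  17  17  16  16  16  17  30
348  17  17  20  18  16  17  18  22 175 199  29  15  17  16  18  20  17  17  23
354  17  16  19  18  16  17  18  23 190 208  39  15  16  17  17  19  17  17  18
```

```bash
python3 nudge.py '[[0,0,-0.03,0,0,0,0],[0,0,-0.035,0,0,0,0],[0,0,-0.035,0,0,0,0],[0,0,0,0,0,0,0],[0,0,0,0,0,0,0]]' |grep -E '^force'; python3 tg.py 0 0 .12;  python3 look.py pics/w10.png 0.014
python3 - <<'E'
from h import *
for f in ('w7','w10'):
    im=cv2.imread(f'pics/{f}.png');h=cv2.cvtColor(im,cv2.COLOR_BGR2HSV)
    print(f,[(r,c,im[r,c].tolist()) for r,c in ((206,266),(240,283),(290,262),(290,274),(290,280),(200,300))])
E
```

```text
force: [0.1, -0.3, -0.5]
t 14.03 d_tool [ 0.001  -0.0048  0.0038] rot [0.0045 0.0007 0.    ]
rows: v from + (left) to - ; cols: u down->up slope
  54  #####################+-
  51  #####################+-
  47  ###+++++++++++++++###+-
  44  ###+++++++++++++++###+-
  40  ###+++++++-+---+++###+-
  37  ###+++.....-....++###+-
  33  ###+++.....-....++###+-
  30  ###+++...++##...++###+-
  26  ###+++...++###-.++####-
  23  ###+++...--###-.++####-
  19  ###+++......++..++###+-
  16  ###++++----.----++###+-
  12  ###++#-..-..-..-++###+-
   9  ###++#--........++###+-
   5  ###++#----......+####+-
   2  ###+++-++##++...++###+-
  -1  ###+++.+###++...+####+-
  -5  ###+++.-##+.....++####-
  -8  ###+++.+#+......++###+-
 -12  ###+++++++------++###+-
 -15  ###+++...-.-....++###+-
 -19  ###+++.....-....++###+-
 -22  ###+++....-+-...++###+-
 -26  ###+++...+###...++###+-
 -29  ###+++...++###-.++###+-
 -33  ###+++.....+##-.+####+-
 -36  ###+++-....-##+-++###+-
 -40  ###+++++++++###++####+-
 -43  #####################+-
 -47  #####################+-
 -50  #####################+-
 -54  +#++++++++++++++++++#+-
w7 [(206, 266, [17, 16, 17]), (240, 283, [29, 27, 28]), (290, 262, [19, 18, 18]), (290, 274, [59, 59, 56]), (290, 280, [12, 10, 13]), (200, 300, [67, 66, 65])]
w10 [(206, 266, [116, 122, 123]), (240, 283, [43, 42, 41]), (290, 262, [19, 19, 16]), (290, 274, [58, 60, 58]), (290, 280, [13, 13, 11]), (200, 300, [42, 42, 41])]
```

Toggle a has not moved. The image also shows the closed fingertips about 20 mm behind the nominal TCP, since the pad edge is at row 258 instead of 238. So the fingers passed over the toggle. I'll redo it about 17 mm deeper and watch the force.

```bash
python3 nudge.py '[[0.001,-0.018,0,0.0045,0,0,0],[0,-0.019,0.02,0,0,0,0],[0,0,0.035,0,0,0,0],[0,0,0.025,0,0,0,0],[0,0,0.01,0,0,0,0],[0,0,0,0,0,0,0]]'|grep -E '^force'; python3 tg.py -.032 0 .004
```

```text
force: [-0.9, 0.0, 0.1]
t 14.58 d_tool [-0.0004  0.0066  0.0239] rot [-0.0129 -0.0006 -0.0004]
```

```bash
python3 nudge.py '[[0,0.0,0.008,0,0,0,0],[0,0,0,0,0,0,0]]'|grep -E '^force'; python3 tg.py -.032 0 .004;  python3 nudge.py '[[0,0.003,0.005,0,0,0,0],[0,0,0.004,0,0,0,0],[0,0,0,0,0,0,0]]'|grep -E '^force'; python3 tg.py -.032 0 .004
```

```text
force: [0.2, -0.3, 0.6]
t 14.75 d_tool [-0.0001  0.0026  0.0192] rot [-0.0052  0.0002 -0.0002]
force: [0.2, 0.2, 0.3]
t 15.0 d_tool [-0.0001 -0.0005  0.0103] rot [-0.0049  0.0002 -0.0002]
```

```bash
python3 nudge.py '[[0,0,0.004,-0.005,0,0,0],[0,0,0.003,0,0,0,0],[0,0,0,0,0,0,0]]'|grep -E '^force';  python3 nudge.py '[[0,0,0.003,0,0,0,0],[0,0,0,0,0,0,0]]'|grep -E '^force'; python3 tg.py -.032 0 .004
python3 - <<'E'
from h import *
cv2.imwrite('pics/w11.png',manip.grab_frame('wrist')[...,::-1])
g=cv2.imread('pics/w11.png',0)
for r in range(198,300,6): print(r,' '.join('%3d'%g[r:r+6,c:c+6].mean() for c in range(226,370,6)))
E
```

```text
force: [-0.2, -0.4, 0.4]
force: [1.0, 0.9, 0.9]
t 15.42 d_tool [-0.0001  0.0001 -0.    ] rot [-0.0008  0.0001 -0.0002]
198  62  87  88  88  88  89  47  39  46  47  53  54  55 113 150 138 189 220 205 162 168 220 242 244
204  62  86  88  87  88  88  45  28  41  46  53  54  55 115 149 141 230 236 185 141 181 239 244 243
210  61  87  87  87  87  88  44  19  20  44  53  54  56 111 116 134 133 111  70  22  30 129 221 223
216  60  86  87  87  88  89  47  19  19  43  53  54  56 115 121 135 143 104  64  11  11  16  58 102
222  58  85  86  87  88  88  47  18  20  43  53  54  56 122 148 149 177 146 113  33  11  11  19  32
228  57  83  86  87  87  87  47  19  19  43  54  54  55 123 148 155 232 244 244 218  96  15  23  34
234  56  81  86  87  87  87  51  18  19  43  53  54  56 105 116 125 157 156 155 151 144  63  28  39
240  57  81  86  87  86  86  52  18  20  51  66  55  58 119 169 187 176 183 185 187 167 198 192 143
246  59  80  86  86  86  87  52  19  19  76  92  56  59 133 166 161 192 193 198 199 197 229 245 160
252  60 119 123  88  86  86  54  20  20  76  97  84  61 134 148 141 184 215 237 238 238 243 244 142
258  62 120 153 139 116  92  66  66  44  43  76  83  65 132 123 126  64  35  59 110 136 224 206 127
264  65 116 156 156 152  86  65  73  47  38  73  73  59 211 202 130  37  14  41 102 146 241 234 110
270  67 107 154 156  86  19  43  73  46  36  73  53  18 105 232 139  17  15 118 186 209 244 229  98
276  72 102 152 152  42  20  48  74  45  35  73  57  21  34 195  95  20  36 192 206 200 188 168  95
282  74  95 152 143  30  20  53  74  44  34  74  62  21  22 129  81  26  60 167 171 180 190 155  81
288  79  89 152 127  20  18  57  74  44  34  73  65  19  18 143 139 107 129 143 173 213 245 172  81
294  93  80 151 109  18  18  56  80  47  36  81  66  19  18  86 230 240 179 142 182 241 236 152  66
```

```bash
python3 nudge.py '[[0,0.004,0,0,0,0,0],[0,0.004,0,0,0,0,0],[0,0.004,0,0,0,0,0],[0,0,0,0,0,0,0]]'|grep -E '^force';  python3 nudge.py '[[0,0.003,0,0,0,0,0],[0,0.003,0,0,0,0,0],[0,0,0,0,0,0,0]]'|grep -E '^force';python3 nudge.py '[[0,0.002,0,0,0,0,0],[0,0.002,0,0,0,0,0],[0,0,0,0,0,0,0]]'|grep -E '^force'; python3 tg.py -.032 0 .004
python3 - <<'E'
from h import *
cv2.imwrite('pics/w12.png',manip.grab_frame('wrist')[...,::-1])
g=cv2.imread('pics/w12.png',0)
for r in range(198,300,6): print(r,' '.join('%3d'%g[r:r+6,c:c+6].mean() for c in range(226,370,6)))
E
```

```text
force: [-0.9, -0.8, 1.3]
force: [-1.1, 0.3, 0.8]
force: [-0.1, -0.6, -0.4]
t 16.3 d_tool [-0.0001 -0.0222  0.0002] rot [-0.0005  0.0001 -0.0002]
198  18  24  52  53  53  60 152 212 203 195 143 145 141 141 141 189 242 126  87  55  53  35  55  60
204  18  22  51  52  53  59 137 147 176 174 138 138 138 140 145 219 241 120  93  55  52  35  55  61
210  18  22  51  52  53  58 117 121 130  60  55  26  22  34 116 155 221 117  76  54  51  36  54  65
216  18  21  50  52  53  57 121 126 130  58  52  18  11  12  31  74 202 110  86  54  49  37  53  72
222  18  20  49  53  53  57 133 146 131  79  74  42  12  10  15  18 162 105  72  54  47  38  53  81
228  18  19  49  53  53  56 131 146 137 144 145 141  84  17  15  19 169 103  70  53  45  40  52  93
234  18  18  48  53  53  54 100 114 110 109 111 114 116  70  16  20 113 100  68  53  42  42  52 103
240  18  18  47  53  53  55 117 132 131 130 130 130 130 127 145 182 170  99  73  53  39  44  52 116
246  18  18  44  53  53  55 129 147 131 131 132 132 132 141 207 244 204  98  62  53  36  45  51 127
252  17  18  45  53  53  54 126 145 136 143 144 143 144 218 241 243 190  96  63  53  34  45  51 140
258  18  18  71  84  73  69 104  84  62  50  77  51  33 111 235 196 176  95  58  53  34  46  53 152
264  26  23  68  95  93  61  89  73  47  37  72  45  13  41 209 229 174  91  57  52  33  46  59 159
270  31  34  67  94  54  18  43  73  45  36  73  52  18  16  29 165 160  89  54  52  32  45  68 164
276  32  34  64  92  31  20  48  73  45  35  73  56  20  20  18 103 133  91  55  50  32  44  83 164
282  31  34  60  87  24  20  52  73  44  34  72  61  20  20  24 102 117  78  53  48  33  44  97 163
288  33  33  55  77  19  18  56  73  43  34  72  64  19  18  97 212 127  83  53  44  34  43 114 165
294  36  33  52  66  18  17  55  79  46  36  80  65  19  18 141 239 116  70  53  41  36  43 130 163
```

The toggle now follows the fingers and leans up the slope. I'll push on to the end stop.

```bash
for k in 1; do python3 nudge.py '[[0,0.0015,0,0,0,0,0],[0,0.0015,0,0,0,0,0],[0,0,0,0,0,0,0]]'|grep -E '^force'; python3 nudge.py '[[0,0.0015,0,0,0,0,0],[0,0,0,0,0,0,0]]'|grep -E '^force'; done;  python3 tg.py -.032 0 .004
python3 - <<'E'
from h import *
cv2.imwrite('pics/w13.png',manip.grab_frame('wrist')[...,::-1])
g=cv2.imread('pics/w13.png',0)
for r in range(198,300,6): print(r,' '.join('%3d'%g[r:r+6,c:c+6].mean() for c in range(256,340,6)))
E
```

```text
force: [-6.3, -1.4, 0.8]
force: [-13.1, -4.2, 4.0]
t 16.77 d_tool [-0.0001 -0.024  -0.    ] rot [-0.0067 -0.0001 -0.0001]
198 106 162 203 216 201 158 156 140 141 145 175 189 101  64
204 104 147 154 205 167 140 140 141 144 146 187 181 101  71
210  98 115 132  86  59  43  26  31  81 138 137 169  97  57
216  97 118 134  83  53  33  11  12  21  59 117 163  99  63
222  98 146 138  96  72  56  16  10  14  21  93 159  94  55
228  96 146 138 143 145 144 108  27  13  18 116 148  91  56
234  76 115 111 111 112 115 115  90  18  18  78 115  90  54
240  84 129 128 127 127 127 127 126 105 126 178 119  93  57
246  90 146 138 129 130 130 130 132 144 237 242 125  85  54
252  88 145 136 143 144 145 145 166 214 243 241 115  82  54
258  85 105  82  62  53  81  60  58 198 215 215 111  78  53
264  72  98  73  47  37  73  45  14 110 218 224 105  71  53
270  18  43  73  46  36  73  51  17  17  42 184 100  70  53
276  20  47  73  45  35  72  56  20  20  18 127  98  74  53
282  20  52  73  44  34  72  60  21  20  22 102  95  61  53
288  17  55  73  43  34  72  64  18  18 108 185  95  65  53
294  18  55  79  47  37  80  65  19  17 142 191  91  56  52
```

The end stop is reached at 14 N, and toggle a's tip column (313) matches its on neighbour (312). I'll retreat, then check the toggles and the cover.

```bash
python3 nudge.py '[[0,-0.006,0,0,0,0,0],[0,-0.004,-0.02,0,0,0,0],[0,0,-0.035,0,0,0,0],[0,0,-0.035,0,0,0,0],[0,0,-0.02,0,0,0,0],[0,0,0,0,0,0,0],[0,0,0,0,0,0,0]]'|grep -E '^force'; python3 tg.py 0 0 .12; python3 look.py pics/w14.png .014
python3 - <<'E'
from h import *
# cover's vents seen by scene & top now
for n in ('scene','top'): cv2.imwrite(f'pics/{n}14.png',manip.grab_frame(n)[...,::-1])
c=np.array([.569,.3105,.047])
for n in ('scene','top'):
    k=cal(n);K=k['intrinsics'];q=np.array(k['rotation']).T@(c-k['position']);u=K[0][0]*q[0]/-q[2]+K[0][2];v=K[1][1]*-q[1]/-q[2]+K[1][2]
    g=cv2.imread(f'pics/{n}14.png',0);u,v=int(u),int(v);print(n,u,v)
    for r in range(v-18,v+20,2): print(r,' '.join('%3d'%g[r:r+2,x:x+2].mean() for x in range(u-24,u+26,2)))
E
```

```text
force: [-0.4, 0.5, -0.3]
t 17.4 d_tool [-0.      0.0138 -0.0042] rot [ 0.0038  0.0005 -0.0002]
rows: v from + (left) to - ; cols: u down->up slope
  54  #####################--
  51  ######################-
  47  ###++++++++++++++####+-
  44  ###++++++++++++++####+-
  40  ###++++++++++++++####+-
  37  ###+++.....-....++###+-
  33  ###+++.....-....++###+-
  30  ###+++...-+##...++###+-
  26  ###+++...+#####.+####+-
  23  ###+++...--####.+####+-
  19  ###+++......-#+.+#####-
  16  ###+++-.--------+####+-
  12  ###+++-..-----.-++###+-
   9  ###++#.....-....++####-
   5  ###+++.....-....+####+-
   2  ###+++...++##...++###+-
  -1  ###+++...++###+.+####+-
  -5  ###+++.....+###.+####+-
  -8  ###+++.......##-+#####-
 -12  ###++#-------++-++###+-
 -15  ###+++...-......+####+-
 -19  ###+++.....-....+####+-
 -22  ###+++....-+-...+####+-
 -26  ###+++...++##...+#####-
 -29  ###+++...++###-.+####+-
 -33  ###+++.....-###.+#####-
 -36  ###+++......+##-+####+-
 -40  ###++++++++++##++####+-
 -43  #####################+-
 -47  #####################+-
 -50  #####################+-
 -54  +###########+++##
[... 3284 characters left out ...]
  95  93  96  93  85  93 100  98  91  97  97  83  99  88 110  88  84  91 113
251 112 104 102  96  92  69  97 101  93  91  90  97 102  88  88  89  98 112 119 120 117 111  97 101 114
253 105 104 108  99 117  79  88  94  95  89  98  77  46  48  65 111 119 119 114 107 103 103  91 109 106
255 102 101  97  98 102  80  96 103  96 114 120 115 102 112 119 116 112 105  95  95  97 109 106 120 109
257 102 112 120 128 121 100 107 121 125 114  97  95 100 101  97  99  94  97 101 102 105 111 118 118 103
259 123 131 129 117 109 111 122 111 100  94  91  90  90  90  94  87  92 108 110 107 109 116 101 115  75
261 126 117  94  88  96 108 104  99  97  97 100  99 111 114 107  94  88 102 111 107 108 119 127 116  59
```

All three toggles now lean up the slope. The top view shows the cover lying closed side up at the intended place, with its vents at (244,245) and both tabs sprung out. Before handing in, I'll do a quick height check on the cover's vents from the wrist and top views.

Run:
```python
from h import *
import pickle
o=dict(zip(('tcp_pos','tool_rot'),pickle.load(open('w5.pkl','rb'))))
def cen(f,x0,y0,x1,y1):
    g=cv2.imread(f,0)[y0:y1,x0:x1];g=cv2.resize(g,None,fx=4,fy=4,interpolation=cv2.INTER_CUBIC)
    t,m=cv2.threshold(cv2.GaussianBlur(g,(9,9),0),0,255,cv2.THRESH_OTSU+cv2.THRESH_BINARY_INV)
    m=cv2.morphologyEx(m,cv2.MORPH_CLOSE,np.ones((17,17)));c=max(cv2.findContours(m,0,2)[0],key=cv2.contourArea);r=cv2.minAreaRect(c);return np.array(r[0])/4+[x0-.4,y0-.4],np.round(np.array(r[1])/4,1)
T,R=np.array(cal('wrist')['tool_from_camera']),np.array(o['tool_rot'])
q=T[:3,:3].T@(R.T@(np.array([.569,.3105,.047])-o['tcp_pos'])-T[:3,3]);a=np.array([q[0],-q[1],-q[2]]);r=np.hypot(*a[:2]);K=np.array(cal('wrist')['intrinsics'])
e=K[:2,2]+K[0,0]*np.arctan2(r,a[2])*a[:2]/r;x,y=map(int,e);print('expected w5',e)
w=cen('pics/w5.png',x-22,y-26,x+22,y+26);t=cen('pics/top14.png',236,238,254,252);print(w,t)
print(tri([ray('wrist',w[0],o),ray('top',t[0])]))
```

```text
expected w5 [276.16826859 193.14953303][ WARN:0@0.016] global loadsave.cpp:275 findDecoder imread_('pics/w5.png'): can't open/read file: check file path/integrity
Traceback (most recent call last):
TypeError: 'NoneType' object is not subscriptable
```

Run:
```python
from h import *
import pickle
o=dict(zip(('tcp_pos','tool_rot'),pickle.load(open('w5.pkl','rb'))))
def cen(f,x0,y0,x1,y1):
    g=cv2.imread(f,0)[y0:y1,x0:x1];g=cv2.resize(g,None,fx=4,fy=4,interpolation=cv2.INTER_CUBIC)
    t,m=cv2.threshold(cv2.GaussianBlur(g,(9,9),0),0,255,cv2.THRESH_OTSU+cv2.THRESH_BINARY_INV)
    m=cv2.morphologyEx(m,cv2.MORPH_CLOSE,np.ones((17,17)));c=max(cv2.findContours(m,0,2)[0],key=cv2.contourArea);r=cv2.minAreaRect(c);return np.array(r[0])/4+[x0-.4,y0-.4],np.round(np.array(r[1])/4,1)
w=cen('pics/wrist5.png',254,167,298,219);t=cen('pics/top14.png',236,238,254,252);print(w,t)
print(tri([ray('wrist',w[0],o),ray('top',t[0])]))
```

```text
(array([271.475, 191.1  ]), array([49. , 35.8])) (array([243.16962395, 245.58524666]), array([ 9.7, 14.1]))
(array([0.56262634, 0.31362102, 0.05608927]), [np.float64(0.0010993496759956947), np.float64(0.0010993496759959742)])
```

Run:
```python
import cv2
g=cv2.imread('pics/wrist5.png',0)
for r in range(110,276,6): print(r,' '.join('%3d'%g[r:r+6,x:x+4].mean() for x in range(212,340,4)))
```

```text
110 127  86  70  70  75  71  68  83  95  94  80  72  75  72  73  78  80  76  74  73  71  76  89  88  77  75  82  89  82  75  75  78
116 126  79  75  73  72  75  68  81  91  88  76  72  76  69  69  72  77  82  80  76  72  73  72  76  64  62  75  91  86  86  85  88
122 117  82  77  78  73  83  81  83  76  74  80  85  88  80  70  74  74  73  75  79  79  79  81  75  60  59  59  70  87  98  95  93
128  75  77  78  77  72  79  89  86  77  81  90  90  89  80  76  74  75  70  69  66  68  77  83  79  63  61  59  76  96  98  91  92
134  76  73  74  77  75  70  85  88  85  74  70  68  67  60  59  58  57  55  55  54  51  55  62  81  80  74  79  93 101  92  90  91
140  77  74  75  74  70  67  83  90  74  56  55  54  54  54  55  55  54  53  53  54  53  51  51  59  85 105 129 139 138  90  91  91
146  73  71  70  70  72  68  78  88  67  59  60  60  60  60  60  60  60  60  60  60  60  60  61  65 142 171 169 152 144 116  92  91
152  69  69  74  77  77  83  89 116  83  59  59  59  59  59  59  59  59  59  59  60  60  60  60  70 160 172 157 149 148 107  91  91
158  99 108 123 123 116 121 119 143  99  59 
[... 1895 characters left out ...]
 103  91  90  90  90 108 181 188 188 188
248 140 140 123 138 135 142 144 148 152 154 150 149 159 143 146 150 145 120 126 131 118  93  92  90  91  90  92 153 189 189 189 189
254 123 121 121 128 141 146 146 147 143 136 108 102  94  88  87  87  88  78  78  88  84  87  90  91  90  90 113 185 190 190 190 190
260 148 144 144 146 147 146 143 133 132 109  70  65  63  64  62  63  67  66  62  66  66  69  68  68  68  68  95 119 117 116 113 111
266 145 149 152 150 147 149 133 124 128  78  47  47  46  46  46  46  46  45  45  46  45  46  46  46  45  38  45  38  44  38  44  38
272 135 148 148 145 132 150 141 134 140 111  96  82  70  60  52  47  46  46  46  45  46  46  46  46  45  32  42  33  40  35  39  37
```

The vents in the wrist view are centred at (277,195), within 2 px of the prediction of (276,193) for a cover lying flat on the table. The face's edges stay parallel, at 56 px and 55 px wide. I'm handing the job in.

```bash
python3 -c "
from plant import manip
print(manip.close_job())"
```

```text
the job is handed in; nothing more can be done
None
```

I handed the job in at about 17.5 s of the 48 s allowed: the cover lies open side down on the table beside the box, the tripped middle toggle is pushed to its end stop, and both neighbours are still on. No verdict was returned; the cover's flatness was only checked in the images, and I did not re-check the bystanders' positions at the end.

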